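Dock the walnut portafilter under the dosing funnel

ROBOT

A 6-joint arm with a two-finger parallel gripper is mounted at the origin on the work surface. World frame = base frame: x ahead of the robot, y to its left, z up, the work surface at z = 0. Lengths are in mm, angles in degrees, forces in N, time in s.
With the tool pointing down it reaches from about 300 to 850 mm from the base axis. Payload 4.2 kg.
Tool frame: the origin (TCP) lies on the centre line of the jaws, within the pads' length; the fingertips stand 8 mm ahead of it and the grasp point (between the pads) lies 11 mm behind it; z points along the fingers, y is the line along which they close (so a half turn about z gives the same grasp; the last joint's range is limited). The gripper opens to 91 mm and grips with 3 to 60 N. Pads are 32 mm wide; open, the fingers measure 118 mm over their backs; the gripper's body (76 mm by 178 mm) begins 60 mm behind the grasp point.
Start: joints at [76.031, 18.312, 89.639, -0, 72.044, -1.146], TCP at [127.614, 560.675, 221.976] pointing down, gripper open.
Joint ranges: [-177.97, 177.97], [-48.28, 115.42], [12.27, 149.76], [-77.06, 257.06], [2.81, 150.46], [-146.56, 146.56]. Speed limits (degrees/s): [147.25, 147.25, 180, 180, 180, 180].

INTERFACE

Orientations are given as [roll, pitch, yaw] about the fixed x, y, z axes, in that order (R = Rz(yaw) Ry(pitch) Rx(roll)).
In Python, from workcell import telemetry, eyes, ticket gives the robot as it stands. The module is installed in compiled form; this text tells all that it offers.
- The arm moves only by the shell command python3 -m crank 'ROWS' [OPENING] [FORCE]. ROWS is JSON, a list of rows, each an object of numbers: "dx", "dy", "dz": the shift along the world's x, y, z normalised to -1 to 1, where 1 is 80 cm; "yaw": the turn about the world's z normalised to -1 to 1, where 1 is 5 degrees. A call has 1 to 10 rows; each row shifts and turns the commanded pose from where the row before left it; what a row does not reach is not made up. A row lasts 1/8 s, in which the tool goes at most 62.5 mm and 10.7 degrees, less where a joint would pass 70% of its speed; a pose out of reach is approached as far as the arm can. A call with a number of a shift or a turn outside -1 to 1 is refused whole. A call with a gripper value outside its range is refused whole. OPENING is the opening, from 0 (shut) to 1 (fully open), set as the call begins (- or left out, the last holds). The fingers move at their own pace and stop on an object; FORCE is the grip in N (left out, the last holds). Time passes only in rows, so rows that do not move let the fingers close. It gives the time, the measured TCP pose, the force, the opening and the grip force at its end, in the units of the state.
- telemetry.state(): the state, without advancing time (a new reading comes with each control period).
- eyes.grab_frame(name): name is "side" or "top"; returns the picture (420x560x3 uint8, red, green, blue); there is no depth.
- eyes.calibration(name): a dict with "camera_matrix" (3x3 intrinsics, pixels), "world_from_camera" (4x4, takes a point from camera to world coordinates). Camera axes: x right, y down, z forward; pixel columns grow to the right and rows downward; lengths in mm; the calibration is good to about 2 mm. A picture is of the moment at which its call begins. calibration takes no time and is no camera call.
- ticket.job_done(): hands the job in; it is judged then, once.
The state is a dict: "time_s": time; "qpos": joint angles; "qvel": joint speeds; "effort": joint torques, N m; "ee_pos": TCP position; "ee_rot": TCP orientation; "force": force on the tool from outside, world axes, zero at the start; "torque": the same for the moment, N m; "gripper_width": finger opening in mm; "gripper_force": force on a finger pad.
Only numpy, scipy, OpenCV 4.12 (cv2) and the standard library are available. Lean on these libraries where they do the work, as an engineer would, in place of code of your own. Each camera call takes 0.05 s, during which the arm holds its last target. There are 200 camera calls.

TASK

Take the portafilter with the brown walnut handle and slide it in through the open front of the dosing stand, under the funnel, until its bowl is fully home against the rubber back stop, sitting flat on the base with the handle pointing straight out of the front. Let go of it there, and leave the black-handled portafilter where it lies.

Things in the scene. Friction and masses are not known exactly. Their poses are not given: they have to be found in the camera images.
- walnut_grip (a point): Middle of the brown walnut handle of the portafilter to dock: grip here. Level handle 100 mm long (along x), 25 mm thick, joined by a 12 mm neck to a round open steel bowl, 66 mm across, 40 mm tall, flat-bottomed. About 260 g, mostly in the bowl, which may droop when carried. Lying flat, this point is 28 mm above the underside; the bowl's centre is 100 mm off along this point's +x. z is up.
- walnut_bowl (a point): Centre of the underside of the walnut-handled portafilter's bowl. Axes as walnut_grip: +x points away from the handle, z up.
- seat (a point): In the fixed dosing stand: where the bowl's underside centre is when home. +x points into the stand, z up. Base plate (5 mm, top at this height) reaches 60 mm to the front, then a 30 mm ramp to the table. Guide walls 16 mm high, 86 mm apart, flared out from 40 to 60 mm in front. Stop face 33 mm behind. Funnel above: lower end 50 mm wide, 64 mm up; mouth 86 mm wide, 122 mm up; post 67 mm behind.
- black_grip (a point): Middle of the black handle of the other portafilter, of the same shape and size, lying on the table: to be left alone.
Things that resemble listed ones, but are neither listed nor needed, are in the scene too. Leave any pink or red look-alike of the part that bears seat alone.

How it is judged (in metres and radians):
At the end, for the whole second after the job is handed in: The walnut portafilter's bowl sits flat on the stand's base (within 6 mm of its height, tilted less than about 6 degrees), no more than 12 mm short of the back stop and within 18 mm of the seat point in plan, its handle within 20 degrees of straight out of the front, released and staying there (x of walnut_bowl in the frame of seat above -0.012 m and horizontal distance between walnut_bowl and seat below 0.018 m and z of walnut_bowl in the frame of seat below 0.006 m and angle between walnut_bowl's own z axis and vertical below 0.1 rad and angle between the x axis of walnut_bowl and the x axis of seat, either way round below 0.35 rad); the robot touches nothing.
It fails at once if the black-handled portafilter is moved by more than 20 mm (distance of black_grip from where it was at the start of the episode above 0.02 m).
It also fails if it takes over 34 s, if anything falls off the work surface, if the arm or the gripper's body presses on something with over 40 N, if the wrist force passes 120 N, or if a joint passes its speed limit or range.

## Working session

There is one attempt and no reset: what is moved stays moved. The work goes in short steps, Python scripts to look and compute and a shell command to move; the robot and the scene stay as the last step left them, time stands still between calls to the robot, and variables do not carry over. Pictures are saved under pics/ and viewed, at most 10 in all, crops included, and the job is handed in when it is done.

```bash
mkdir -p pics; python3 - <<'E'
from workcell import telemetry, eyes
import cv2,numpy as np
for n in("top","side"):
    cv2.imwrite(f"pics/{n}0.png",eyes.grab_frame(n)[:,:,::-1])
    c=eyes.calibration(n);print(np.round(c["camera_matrix"],1).tolist(),np.round(c["world_from_camera"],3).tolist())
s=telemetry.state();print(s["time_s"],s["ee_pos"],s["ee_rot"],s["gripper_width"])
E
```

```text
[[410.9, 0.0, 276.9], [0.0, 410.9, 211.6], [0.0, 0.0, 1.0]] [[-0.011, -0.989, 0.148, 284.361], [-1.0, 0.007, -0.024, -72.011], [0.023, -0.148, -0.989, 968.09], [0.0, 0.0, 0.0, 1.0]]
[[415.2, 0.0, 277.9], [0.0, 415.2, 208.6], [0.0, 0.0, 1.0]] [[0.997, -0.052, 0.063, 371.041], [-0.081, -0.717, 0.692, -753.75], [0.009, -0.695, -0.719, 758.087], [0.0, 0.0, 0.0, 1.0]]
0.1 [127.51893918 560.26824207 221.21463898] [-1.79912227e+02 -1.23111592e-03  1.67176635e+02] 91.25776672229473
```

View pics/top0.png

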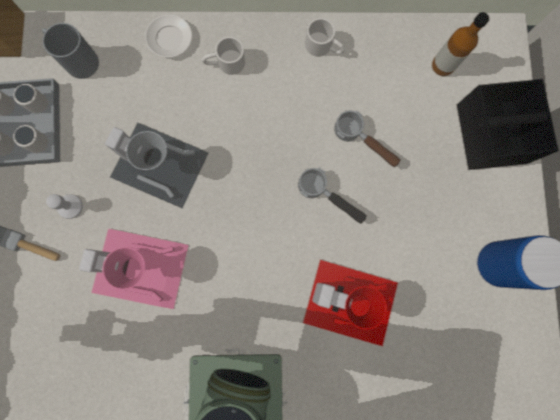

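View pics/side0.png

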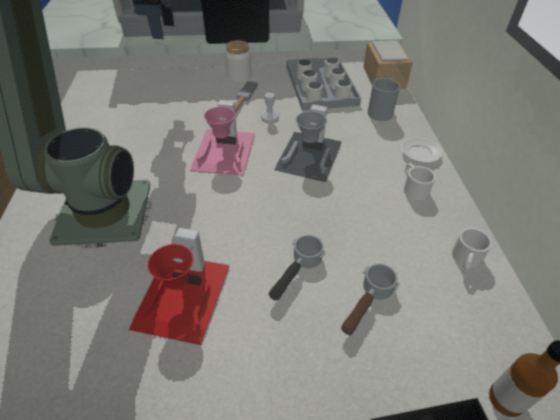

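The top view shows the walnut portafilter with its bowl at (349,125) and handle end at (399,163). The black one is at (313,183)-(364,219). The grey stand is at about (160,165), with its post at (118,138) and its front facing lower-right. Next I'll take close-ups to measure from.

```bash
python3 - <<'E'
import cv2,numpy as np
t=cv2.imread("pics/top0.png");s=cv2.imread("pics/side0.png")
r=lambda im,x,y,w,h:cv2.resize(im[y:y+h,x:x+w],(400,400),interpolation=cv2.INTER_CUBIC)
a=r(t,105,115,110,110) ; b=r(t,320,95,90,90)
cv2.imwrite("pics/c1.png",np.hstack([a,b]))
a=r(s,270,95,80,90*80//90); b=r(s,330,250,90,90)
cv2.imwrite("pics/c2.png",np.hstack([a,b]))
E
```

```text
(no output)
```

View pics/c1.png

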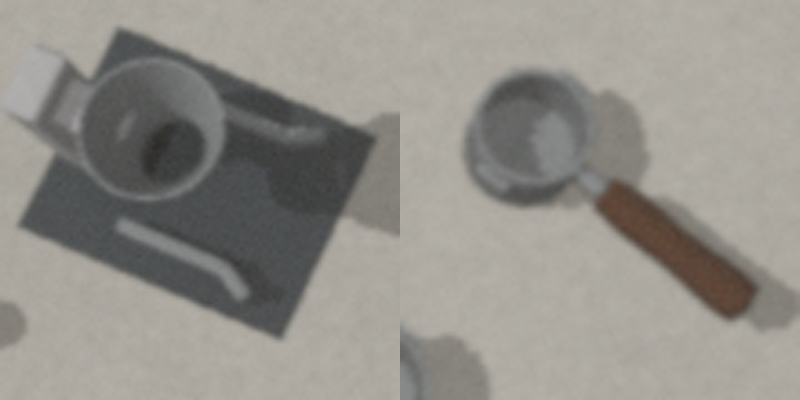

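View pics/c2.png

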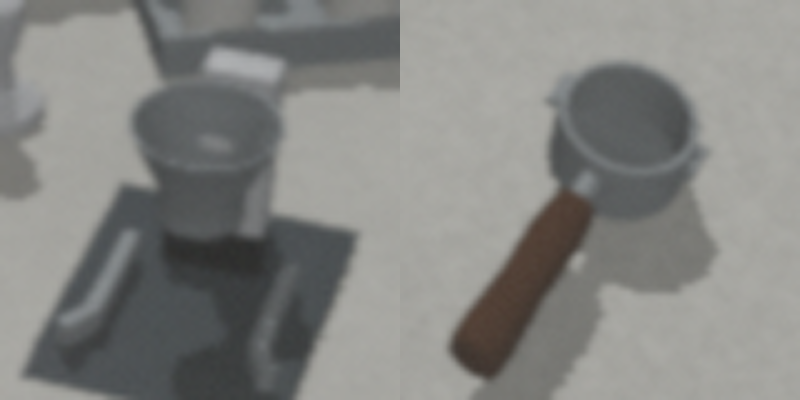

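The crops show the stand plate corners, funnel mouth and guide walls, and the walnut bowl rim and handle in both views. Turning those into world points:

```bash
cat > h.py <<'E'
import numpy as np
from workcell import eyes
def w(n,u,v,z):
    c=eyes.calibration(n);T=np.array(c["world_from_camera"]);d=T[:3,:3]@np.linalg.solve(c["camera_matrix"],[u,v,1]);o=T[:3,3]
    return (o+d*(z-o[2])/d[2])[:2]
E
python3 - <<'E'
from h import *
np.set_printoptions(precision=1,suppress=True)
A=lambda x,y:(105+x*.275,115+y*.275);B=lambda x,y:(320+(x-400)*.225,95+y*.225)
C=lambda x,y:(270+x*.2,95+y*.2);D=lambda x,y:(330+(x-400)*.225,250+y*.225)
P=[w("top",*A(*p),z) for p,z in [((118,28),5),((376,137),0),((282,338),0),((20,225),5)]]
print("corners",*P); f=(P[1]+P[2])/2;b=(P[0]+P[3])/2
d=b-f;L=np.linalg.norm(d);d/=L;print("L",L,"w",np.linalg.norm(P[1]-P[2]),np.linalg.norm(P[0]-P[3]),"yaw",np.degrees(np.arctan2(d[1],d[0])),"seat by front",f+90*d)
e1=P[0]-P[1];e2=P[3]-P[2];e3=P[0]-P[3];print([np.degrees(np.arctan2(e[1],e[0])) for e in(e1,e2,e3)])
print("funnel",w("top",*A(152,129),127),w("side",*C(207,125),127))
S=[w("side",*C(*p),z) for p,z in[((122,184),5),((357,233),5),((22,377),0)]];print("side corners",*S)
for n,Q,r,h0,h1 in(("top",B,(532,124),(603,199),(742,303)),("side",D,(628,117),(575,203),(473,358))):
    R=w(n,*Q(*r),40);a=w(n,*Q(*h0),28);c=w(n,*Q(*h1),28);e=a-c
    print(n,"bowl",R,"handle",a,c,"mid",(a+c)/2,"len",np.linalg.norm(e),"yaw",np.degrees(np.arctan2(*(R-(a+c)/2)[::-1])),"dist",np.linalg.norm(R-(a+c)/2))
print("black",w("top",313,183,40),w("top",364,219,28))
E
```

```text
corners [649.  241.1] [574.6  69. ] [439.3 128.3] [514.5 299.5]
L 187.2653706240125 w 147.72998810579236 146.62075755286733 yaw 66.44170896368908 seat by front [542.9 181.1]
[np.float64(66.61118429669848), np.float64(66.27176881324881), np.float64(-23.445342986224837)]
funnel [541.8 179.6] [541.7 174.9]
side corners [513.7 294.9] [648.9 235.8] [439.3 124.4]
top bowl [ 634.2 -269.5] handle [ 596.6 -308.9] [ 538.7 -381. ] mid [ 567.7 -344.9] len 92.44304545241377 yaw 48.543592488403355 dist 100.57228136666757
side bowl [ 632.5 -273.6] handle [ 600.6 -310.4] [ 538.8 -382.9] mid [ 569.7 -346.6] len 95.24172414728669 yaw 49.27508277195235 dist 96.3377187864674
black [ 489.2 -178.9] [ 405.9 -296.8]
```

Both views agree to within about 4 mm, and the plate is 187 mm long with the bowl about 100 mm from the grip, which matches the given sizes.

| Target | x, y (mm) | yaw (deg) |
|---|---|---|
| Seat | (542, 178) | 66.4 |
| Grip | (568, -346) | 49 |

Approach: tool yaw goes from 167 to 49, with a shift of (+440, -906).

```bash
R='{"dx":0.023,"dy":-0.047,"yaw":-1}'; python3 -m crank '[{"dx":0.023,"dy":-0.047,"yaw":-1},{"dx":0.023,"dy":-0.047,"yaw":-1},{"dx":0.023,"dy":-0.047,"yaw":-1},{"dx":0.023,"dy":-0.047,"yaw":-1},{"dx":0.023,"dy":-0.047,"yaw":-1},{"dx":0.023,"dy":-0.047,"yaw":-1},{"dx":0.023,"dy":-0.047,"yaw":-1},{"dx":0.023,"dy":-0.047,"yaw":-1},{"dx":0.023,"dy":-0.047,"yaw":-1},{"dx":0.023,"dy":-0.047,"yaw":-1}]' 1
python3 -m crank '[{"dx":0.023,"dy":-0.047,"yaw":-1},{"dx":0.023,"dy":-0.047,"yaw":-1},{"dx":0.023,"dy":-0.047,"yaw":-1},{"dx":0.023,"dy":-0.047,"yaw":-1},{"dx":0.023,"dy":-0.047,"yaw":-1},{"dx":0.023,"dy":-0.047,"yaw":-1},{"dx":0.023,"dy":-0.047,"yaw":-1},{"dx":0.023,"dy":-0.047,"yaw":-1},{"dx":0.023,"dy":-0.047,"yaw":-1},{"dx":0.023,"dy":-0.047,"yaw":-1}]'
```

```text
validation failed for argument at $[0]...
validation failed for argument at $[0]...
```

Both calls were refused, probably because every row needs all four keys. I'll retry with `dz` included, and without the leftover shell variable.

```bash
python3 -m crank '[{"dx":0.023,"dy":-0.047,"dz":0,"yaw":-1},{"dx":0.023,"dy":-0.047,"dz":0,"yaw":-1},{"dx":0.023,"dy":-0.047,"dz":0,"yaw":-1},{"dx":0.023,"dy":-0.047,"dz":0,"yaw":-1},{"dx":0.023,"dy":-0.047,"dz":0,"yaw":-1},{"dx":0.023,"dy":-0.047,"dz":0,"yaw":-1},{"dx":0.023,"dy":-0.047,"dz":0,"yaw":-1},{"dx":0.023,"dy":-0.047,"dz":0,"yaw":-1},{"dx":0.023,"dy":-0.047,"dz":0,"yaw":-1},{"dx":0.023,"dy":-0.047,"dz":0,"yaw":-1}]' 1
```

```text
time_s: 1.35
ee_pos: [311.8, 183.3, 221.8]
ee_rot: [-180.0, 0.0, 117.0]
force: [0.6, -0.2, 0.1]
gripper_width: 91.5
gripper_force: 0.0
```

```bash
python3 -m crank '[{"dx":0.023,"dy":-0.047,"dz":0,"yaw":-1},{"dx":0.023,"dy":-0.047,"dz":0,"yaw":-1},{"dx":0.023,"dy":-0.047,"dz":0,"yaw":-1},{"dx":0.023,"dy":-0.047,"dz":0,"yaw":-1},{"dx":0.023,"dy":-0.047,"dz":0,"yaw":-1},{"dx":0.023,"dy":-0.047,"dz":0,"yaw":-1},{"dx":0.023,"dy":-0.047,"dz":0,"yaw":-1},{"dx":0.023,"dy":-0.047,"dz":0,"yaw":-1},{"dx":0.023,"dy":-0.047,"dz":0,"yaw":-1},{"dx":0.023,"dy":-0.047,"dz":0,"yaw":-1}]'
```

```text
time_s: 2.6
ee_pos: [495.8, -192.6, 221.5]
ee_rot: [-180.0, -0.0, 67.0]
force: [-0.2, 0.5, -0.5]
gripper_width: 91.5
gripper_force: 0.0
```

```bash
python3 -m crank '[{"dx":0.023,"dy":-0.047,"dz":-0.03,"yaw":-1},{"dx":0.023,"dy":-0.047,"dz":-0.03,"yaw":-1},{"dx":0.022,"dy":-0.047,"dz":-0.03,"yaw":-1},{"dx":0.02,"dy":-0.045,"dz":-0.03,"yaw":-0.6},{"dx":0,"dy":0,"dz":0,"yaw":0}]'
```

```text
time_s: 3.22
ee_pos: [565.2, -341.5, 122.4]
ee_rot: [-179.7, 0.1, 49.1]
force: [0.2, 0.2, 0.5]
gripper_width: 91.4
gripper_force: 0.0
```

```bash
python3 -m crank '[{"dx":0.004,"dy":-0.005,"dz":-0.04,"yaw":0},{"dx":0,"dy":0,"dz":-0.04,"yaw":0},{"dx":0,"dy":0,"dz":-0.03,"yaw":0},{"dx":0,"dy":0,"dz":-0.015,"yaw":0},{"dx":0,"dy":0,"dz":-0.006,"yaw":0},{"dx":0,"dy":0,"dz":0,"yaw":0}]'; python3 - <<'E'
from workcell import eyes
import cv2
cv2.imwrite("pics/s1.png",cv2.resize(eyes.grab_frame("side")[220:360,290:470,::-1],(720,560)))
E
```

```text
time_s: 3.98
ee_pos: [569.6, -344.1, 21.9]
ee_rot: [179.9, -0.0, 49.2]
force: [-0.1, -0.4, -0.0]
gripper_width: 91.3
gripper_force: 0.0
```

View pics/s1.png

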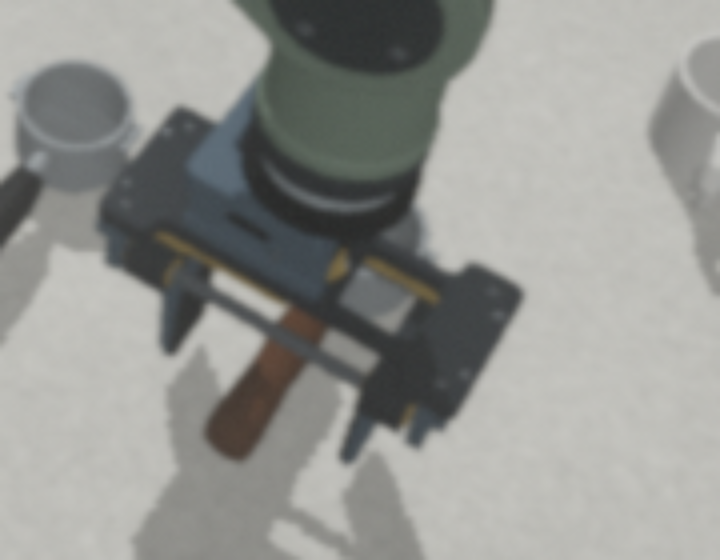

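The handle lies between the open fingers, with its end at about (235,440) in the crop, and the black one is clear. I'll lower 5 mm and close.

```bash
python3 -m crank '[{"dx":0,"dy":0,"dz":-0.006,"yaw":0},{"dx":0,"dy":0,"dz":0,"yaw":0}]' && python3 -m crank '[{"dx":0,"dy":0,"dz":0,"yaw":0},{"dx":0,"dy":0,"dz":0,"yaw":0},{"dx":0,"dy":0,"dz":0,"yaw":0},{"dx":0,"dy":0,"dz":0,"yaw":0},{"dx":0,"dy":0,"dz":0,"yaw":0},{"dx":0,"dy":0,"dz":0,"yaw":0},{"dx":0,"dy":0,"dz":0,"yaw":0},{"dx":0,"dy":0,"dz":0,"yaw":0}]' 0.1 55
```

```text
time_s: 4.28
ee_pos: [569.1, -344.1, 16.4]
ee_rot: [-180.0, 0.0, 49.2]
force: [0.2, 0.2, -0.2]
gripper_width: 91.4
gripper_force: 0.0
time_s: 5.28
ee_pos: [569.3, -344.2, 16.4]
ee_rot: [180.0, 0.0, 49.2]
force: [-0.7, 0.2, -0.6]
gripper_width: 24.7
gripper_force: 55.0
```

Gripped at 24.7 mm with 55 N. I'll lift and carry to 150 mm in front of the seat, with the grip at about (442, -50) and yaw 66.4.

```bash
python3 -m crank '[{"dx":0,"dy":0,"dz":0.01,"yaw":0},{"dx":0,"dy":0,"dz":0.03,"yaw":0},{"dx":0,"dy":0,"dz":0.04,"yaw":0},{"dx":0,"dy":0,"dz":0.04,"yaw":0},{"dx":0,"dy":0,"dz":0.02,"yaw":0},{"dx":0,"dy":0,"dz":0,"yaw":0}]' && python3 -m crank '[{"dx":-0.01,"dy":0.02,"dz":0,"yaw":0.4},{"dx":-0.016,"dy":0.037,"dz":0,"yaw":0.4},{"dx":-0.016,"dy":0.037,"dz":0,"yaw":0.4},{"dx":-0.016,"dy":0.037,"dz":0,"yaw":0.4},{"dx":-0.016,"dy":0.037,"dz":0,"yaw":0.4},{"dx":-0.016,"dy":0.037,"dz":0,"yaw":0.4},{"dx":-0.016,"dy":0.037,"dz":0,"yaw":0.4},{"dx":-0.016,"dy":0.037,"dz":0,"yaw":0.4},{"dx":-0.016,"dy":0.037,"dz":0,"yaw":0.24},{"dx":-0.02,"dy":0.05,"dz":0,"yaw":0}]'; python3 - <<'E'
from workcell import eyes
import cv2,numpy as np
s=eyes.grab_frame("side")[90:290,230:430,::-1];t=eyes.grab_frame("top")[100:300,100:300,::-1]
cv2.imwrite("pics/s2.png",cv2.resize(np.hstack([s,t]),(800,400),interpolation=cv2.INTER_CUBIC))
E
```

```text
time_s: 6.02
ee_pos: [569.6, -344.3, 129.3]
ee_rot: [179.9, -0.0, 49.2]
force: [0.8, 0.1, -3.2]
gripper_width: 24.5
gripper_force: 55.0
time_s: 7.28
ee_pos: [441.5, -50.5, 127.0]
ee_rot: [-179.9, 0.0, 66.3]
force: [0.5, 0.1, -2.3]
gripper_width: 24.6
gripper_force: 55.0
```

View pics/s2.png

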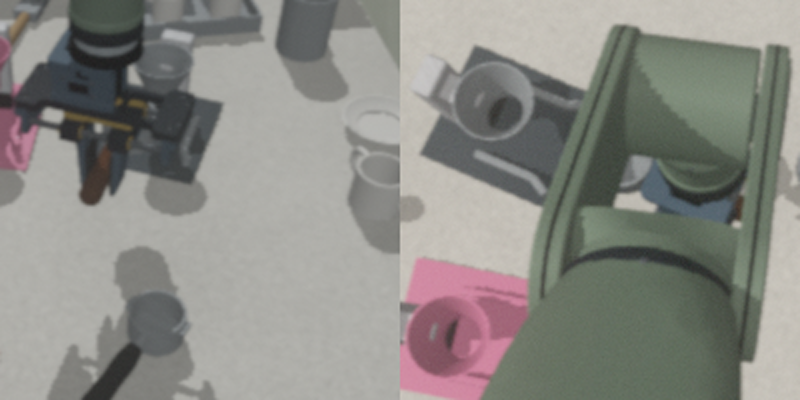

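The handle is held straight and the black portafilter has not moved, but the bowl's droop is hidden behind the gripper. I'll lower onto the table here, just in front of the ramp, to level it while watching the force.

```bash
python3 -m crank '[{"dx":0,"dy":0,"dz":-0.03,"yaw":0},{"dx":0,"dy":0,"dz":-0.04,"yaw":0},{"dx":0,"dy":0,"dz":-0.03,"yaw":0},{"dx":0,"dy":0,"dz":-0.015,"yaw":0},{"dx":0,"dy":0,"dz":0,"yaw":0}]' && python3 -m crank '[{"dx":0,"dy":0,"dz":-0.006,"yaw":0},{"dx":0,"dy":0,"dz":-0.006,"yaw":0},{"dx":0,"dy":0,"dz":0,"yaw":0}]' && python3 -m crank '[{"dx":0,"dy":0,"dz":-0.006,"yaw":0},{"dx":0,"dy":0,"dz":-0.003,"yaw":0},{"dx":0,"dy":0,"dz":0,"yaw":0}]'
```

```text
time_s: 8.0
ee_pos: [442.2, -51.5, 35.5]
ee_rot: [-179.9, 0.0, 66.4]
force: [0.8, 0.1, -2.0]
gripper_width: 24.4
gripper_force: 55.0
time_s: 8.38
ee_pos: [442.7, -51.3, 26.8]
ee_rot: [180.0, 0.0, 66.4]
force: [0.9, -0.0, -2.7]
gripper_width: 25.0
gripper_force: 55.0
time_s: 8.75
ee_pos: [442.6, -51.3, 19.4]
ee_rot: [-180.0, 0.0, 66.4]
force: [-1.1, 0.0, -1.3]
gripper_width: 25.0
gripper_force: 55.0
```

Almost no contact at TCP z 19.4, so droop is only about 2 mm. I'll rise 8 mm, advance 130 mm along the seat axis, then lower to the base.

```bash
python3 -m crank '[{"dx":0,"dy":0,"dz":0.01,"yaw":0},{"dx":0.01,"dy":0.023,"dz":0,"yaw":0},{"dx":0.01,"dy":0.023,"dz":0,"yaw":0},{"dx":0.01,"dy":0.023,"dz":0,"yaw":0},{"dx":0.01,"dy":0.023,"dz":0,"yaw":0},{"dx":0,"dy":0,"dz":0,"yaw":0}]' && python3 -m crank '[{"dx":0.01,"dy":0.023,"dz":0,"yaw":0},{"dx":0.01,"dy":0.023,"dz":0,"yaw":0},{"dx":0.005,"dy":0.011,"dz":0,"yaw":0},{"dx":0,"dy":0,"dz":0,"yaw":0}]'
```

```text
time_s: 9.5
ee_pos: [475.7, 23.1, 28.2]
ee_rot: [179.9, -0.0, 66.5]
force: [-0.5, -0.4, -2.7]
gripper_width: 24.3
gripper_force: 55.0
time_s: 10.0
ee_pos: [495.0, 68.2, 27.6]
ee_rot: [180.0, 0.0, 66.4]
force: [-1.1, -0.1, -2.9]
gripper_width: 24.6
gripper_force: 55.0
```

```bash
python3 -m crank '[{"dx":0.001,"dy":0.003,"dz":-0.004,"yaw":0},{"dx":0.001,"dy":0.003,"dz":-0.002,"yaw":0},{"dx":0.001,"dy":0.003,"dz":0,"yaw":0},{"dx":0.002,"dy":0.003,"dz":0,"yaw":0},{"dx":0,"dy":0,"dz":0,"yaw":0}]' && python3 -m crank '[{"dx":0.002,"dy":0.004,"dz":0,"yaw":0},{"dx":0.001,"dy":0.003,"dz":0,"yaw":0},{"dx":0,"dy":0,"dz":0,"yaw":0}]'&& python3 -m crank '[{"dx":0.001,"dy":0.003,"dz":0,"yaw":0},{"dx":0.001,"dy":0.003,"dz":0,"yaw":0},{"dx":0,"dy":0,"dz":0,"yaw":0}]'
```

```text
time_s: 10.62
ee_pos: [499.1, 77.6, 22.8]
ee_rot: [180.0, -0.0, 66.4]
force: [0.2, -0.4, -2.4]
gripper_width: 24.8
gripper_force: 55.0
time_s: 11.0
ee_pos: [501.4, 83.3, 22.8]
ee_rot: [180.0, -0.0, 66.4]
force: [0.5, -0.7, -2.3]
gripper_width: 24.8
gripper_force: 55.0
time_s: 11.38
ee_pos: [502.9, 88.1, 22.8]
ee_rot: [180.0, -0.0, 66.4]
force: [-0.5, 0.6, -1.6]
gripper_width: 24.6
gripper_force: 55.0
```

```bash
python3 -m crank '[{"dx":0.001,"dy":0.003,"dz":0,"yaw":0},{"dx":0,"dy":0,"dz":0,"yaw":0}]' && python3 -m crank '[{"dx":0.001,"dy":0.003,"dz":0,"yaw":0},{"dx":0,"dy":0,"dz":0,"yaw":0}]'
```

```text
time_s: 11.62
ee_pos: [503.8, 90.4, 22.8]
ee_rot: [180.0, -0.0, 66.4]
force: [-0.1, -0.3, -2.2]
gripper_width: 24.7
gripper_force: 55.0
time_s: 11.88
ee_pos: [503.2, 91.3, 22.4]
ee_rot: [-179.9, 0.2, 66.4]
force: [-0.7, -5.5, -2.2]
gripper_width: 25.2
gripper_force: 55.0
```

The stop is touched, with about 5.5 N of reaction, at TCP y 91. I'll settle it down 2 mm and check.

```bash
python3 -m crank '[{"dx":0,"dy":0,"dz":-0.002,"yaw":0},{"dx":0,"dy":0,"dz":0,"yaw":0}]' && python3 -m crank '[{"dx":0,"dy":0,"dz":0,"yaw":0},{"dx":0,"dy":0,"dz":0,"yaw":0},{"dx":0,"dy":0,"dz":0,"yaw":0},{"dx":0,"dy":0,"dz":0,"yaw":0}]' 0.6
python3 - <<'E'
from workcell import eyes
import cv2,numpy as np
s=eyes.grab_frame("side")[80:200,240:360,::-1];t=eyes.grab_frame("top")[100:220,100:220,::-1]
cv2.imwrite("pics/s3.png",cv2.resize(np.hstack([s,t]),(800,400),interpolation=cv2.INTER_CUBIC))
E
```

```text
time_s: 12.12
ee_pos: [503.3, 91.1, 21.5]
ee_rot: [-179.9, 0.2, 66.4]
force: [-3.2, -6.8, 2.9]
gripper_width: 24.8
gripper_force: 55.0
time_s: 12.62
ee_pos: [504.6, 92.9, 21.2]
ee_rot: [180.0, -0.0, 66.4]
force: [0.0, 0.5, -0.2]
gripper_width: 54.9
gripper_force: 0.0
```

View pics/s3.png

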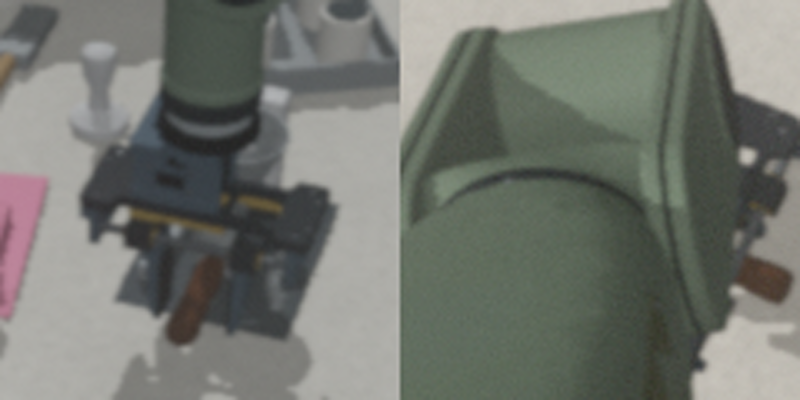

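The fingers are open on either side of the handle and the bowl is under the funnel. I'll go straight up, then back and away, and check.

```bash
python3 -m crank '[{"dx":0,"dy":0,"dz":0.02,"yaw":0},{"dx":0,"dy":0,"dz":0.04,"yaw":0},{"dx":0,"dy":0,"dz":0.06,"yaw":0},{"dx":-0.01,"dy":-0.03,"dz":0.06,"yaw":0},{"dx":-0.01,"dy":-0.06,"dz":0.03,"yaw":0},{"dx":-0.01,"dy":-0.07,"dz":0,"yaw":0},{"dx":-0.01,"dy":-0.07,"dz":0,"yaw":0},{"dx":-0.01,"dy":-0.07,"dz":0,"yaw":0},{"dx":0,"dy":-0.05,"dz":0,"yaw":0},{"dx":0,"dy":0,"dz":0,"yaw":0}]'
python3 - <<'E'
from workcell import eyes
import cv2,numpy as np
s=eyes.grab_frame("side")[80:200,240:360,::-1];t=eyes.grab_frame("top")[110:230,105:225,::-1]
cv2.imwrite("pics/s4.png",cv2.resize(np.hstack([s,t]),(800,400),interpolation=cv2.INTER_CUBIC))
E
```

```text
time_s: 13.98
ee_pos: [464.2, -189.5, 189.0]
ee_rot: [180.0, 0.0, 66.1]
force: [0.6, 0.9, -0.3]
gripper_width: 54.8
gripper_force: 0.0
```

View pics/s4.png

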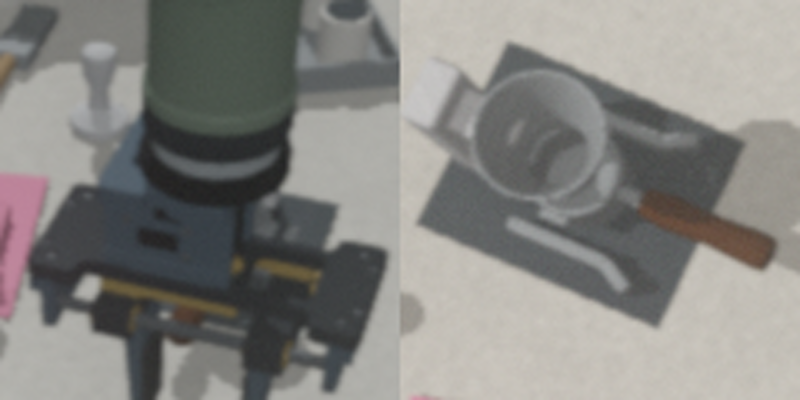

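The walnut portafilter sits straight in the stand, with its handle from (640,203) to (768,252) in the crop. I'll do a quick numeric check before handing in.

```bash
python3 - <<'E'
from h import *
A=lambda x,y:(105+(x-400)*.3,110+y*.3)
a=w("top",*A(640,203),33);b=w("top",*A(768,252),33);d=np.array([.4,.9165]);m=(a+b)/2;e=a-b
r=m-np.array([542.9,180])
print("len",np.linalg.norm(e),"yaw",np.degrees(np.arctan2(e[1],e[0])),"grip in seat frame",r@d,d[0]*r[1]-d[1]*r[0])
E
```

```text
len 96.06645898432764 yaw 68.39198061518299 grip in seat frame -96.73118851962425 0.717248101504083
```

The grip is about 97 mm in front of the seat (100 expected), 0.7 mm off to the side and 2° off in yaw. That puts the bowl fully home.

```bash
python3 -c "
from workcell import ticket
print(ticket.job_done())"
```

```text
the job is handed in; nothing more can be done
None
```

I docked the walnut portafilter against the back stop and released it, lying straight to within about 2°; the black one was left untouched, and I handed the job in at about 14 s (no verdict was returned).

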